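# Nest the steel parts tubs and park them in the bay

### The job

Clear the repair bench: slide the wide steel pan along the bench, without lifting it, into the angle-iron bay until it sits against the back bar, and nest the three lugged tubs in it in order of size, each standing flat on the floor of the next larger one (big in the pan, middle in the big, small in the middle). Set the tubs down rather than letting them fall, and leave the spray can, the tool tin and the bearing where they are; whether the pan is slid before or after nesting is up to you.

Things in the scene. Friction and masses are not known exactly. Their poses are not given: they have to be found in the camera images.
- pan: The widest vessel: a round open pan of plain sheet steel, 176 mm outer diameter at the rim, 156 mm at the foot, 56 mm high, wall 3 mm, floor 4 mm thick, about 0.35 kg, with one flat horizontal bar loop on its -x side instead of a lug; at the start the loop faces roughly towards the robot. Origin: centre of the underside, z up.
- pan_loop (a point): Middle of the opening of the pan's loop, 106.5 mm from the pan's axis (pan's -x side) and 50 mm above the bench. The opening is 54 mm wide (pan's y) and about 37 mm long (pan's x); the loop's bar is 10 mm thick.
- tub_big: The big of three loose round open tubs of plain sheet steel, standing upright. Outer diameter 152 mm at the rim, 132 mm at the foot (straight taper), 60 mm high, wall 3 mm, floor 4 mm thick. One flat upright lug (8 mm thick radially, 34 mm wide) stands on the rim on the tub's own +x side, centred 76 mm from the axis, its top 34 mm above the rim. Origin: centre of the underside, z up.
- tub_big_ear (a point): Centre of the big tub's lug, 78 mm above the tub's underside and 16 mm below the lug's top. Axes as the tub's: x points outwards from the tub's axis, across the lug's 8 mm thickness.
- tub_mid: The middle of three loose round open tubs of plain sheet steel, standing upright. Outer diameter 128 mm at the rim, 108 mm at the foot (straight taper), 64 mm high, wall 3 mm, floor 4 mm thick. One flat upright lug (8 mm thick radially, 34 mm wide) stands on the rim on the tub's own +x side, centred 64 mm from the axis, its top 34 mm above the rim. Origin: centre of the underside, z up.
- tub_mid_ear (a point): Centre of the middle tub's lug, 82 mm above the tub's underside and 16 mm below the lug's top. Axes as the tub's: x points outwards from the tub's axis, across the lug's 8 mm thickness.
- tub_small: The small of three loose round open tubs of plain sheet steel, standing upright. Outer diameter 104 mm at the rim, 84 mm at the foot (straight taper), 68 mm high, wall 3 mm, floor 4 mm thick. One flat upright lug (8 mm thick radially, 34 mm wide) stands on the rim on the tub's own +x side, centred 52 mm from the axis, its top 34 mm above the rim. Origin: centre of the underside, z up.
- tub_small_ear (a point): Centre of the small tub's lug, 86 mm above the tub's underside and 16 mm below the lug's top. Axes as the tub's: x points outwards from the tub's axis, across the lug's 8 mm thickness.
- bay: Parking bay fixed to the bench: a U of dark angle-iron bars 25 mm high and 12 mm thick, open towards the robot (its own -x). The back bar's inner face is at +83 mm in x, the side bars' inner faces at +-92 mm in y, running from x = +8 mm to the back bar. Origin, on the bench: the pan's centre when it touches the back bar midway between the side bars. x points into the bay.
- spray_can: Bystander: small spray can, 60 mm diameter, 118 mm high, standing among the tubs. Origin: centre of the underside.
- tool_tin: Bystander: ribbed tin holding tool handles, 74 mm diameter, 114 mm high overall, standing beside the bay. Origin: centre of the underside.
- bearing: Bystander: steel bearing ring lying flat beside the bay, 80 mm outer diameter, 24 mm high. Origin: centre of the underside.

How it is judged:
By the outcome, as a careful person would: the job done as asked, in the order asked, and still so for the second after the job is handed in, with the robot touching nothing.
It also fails if it takes over 72 s, if anything falls off the work surface, if the arm or the gripper's body presses on something with over 40 N, if the wrist force passes 120 N, or if a joint passes its speed limit or range.

### The arm

A 6-joint arm with a two-finger parallel gripper is mounted at the origin on the work surface. World frame = base frame: x ahead of the robot, y to its left, z up, the work surface at z = 0. Lengths are in mm, angles in degrees, forces in N, time in s.
With the tool pointing down it reaches from about 350 to 850 mm from the base axis. Payload 8.1 kg.
Tool frame: the origin (TCP) lies on the centre line of the jaws, within the pads' length; the fingertips stand 14 mm ahead of it and the grasp point (between the pads) lies 5 mm behind it; z points along the fingers, y is the line along which they close (so a half turn about z gives the same grasp; the last joint's range is limited). The gripper opens to 85 mm and grips with 20 to 120 N. Pads are 22 mm wide; open, the fingers measure 114 mm over their backs; the gripper's body (76 mm by 85 mm) begins 54 mm behind the grasp point. The pads swing forward as they close: fully open they stand 13 mm farther back than shut.
Start: joints at [67.128, 7.471, 85.268, -0, 87.261, -4.893], TCP at [185.184, 570.712, 245.292] pointing down, gripper open.
Joint ranges: [-169.43, 169.43], [-51.17, 129.36], [1.28, 143.12], [-76.62, 256.62], [0, 156.53], [-152.29, 152.29]. Speed limits (degrees/s): [136.94, 136.94, 159.86, 180, 180, 180].

### API

Orientations are given as [roll, pitch, yaw] about the fixed x, y, z axes, in that order (R = Rz(yaw) Ry(pitch) Rx(roll)).
In Python, from bench import sense, snapshot, camera_info, hand_in gives the robot as it stands. The module is installed in compiled form; this text tells all that it offers.
- The arm moves only by the tool apply_moves, never from a script. Its argument "deltas" is a list of rows, each a list of 7 numbers: the shift along the tool's x, y, z scaled (see below), then the turn, a rotation vector about the tool's x, y, z scaled (see below), then the opening, from 0 (shut) to 1 (fully open). In form: [[dx, dy, dz, ax, ay, az, claw], ...]. A call has 1 to 8 rows; each row shifts and turns the commanded pose from where the row before left it, along the tool's axes as they then stand; what a row does not reach is not made up. The controller multiplies each number of a shift by 0.03 m and each number of a turn by 0.08 rad. A row lasts 1/8 s, in which the tool goes at most 62.5 mm and 10.7 degrees, less where a joint would pass 70% of its speed; a pose out of reach is approached as far as the arm can. A call with a number of a shift or a turn outside -1 to 1 is refused whole. A call with a gripper value outside its range is refused whole. The fingers move at their own pace and stop on an object; "grip_force" is the grip in N (left out, the last holds). Time passes only in rows, so rows that do not move let the fingers close. It gives the time, the measured TCP pose, the force, the opening and the grip force at its end, in the units of the state.
- sense(): the state, without advancing time (a new reading comes with each control period).
- snapshot(name): name is "side" or "top" or "wrist"; returns the picture (400x640x3 uint8, red, green, blue); there is no depth.
- camera_info(name): a dict with "vertical_fov" (degrees; the focal length in pixels is half the picture's height over the tangent of half this angle, whatever the lens; pixels are square), "cx", "cy" (the principal point, pixels), "origin" and "rotation" of the camera in the world; the wrist camera has in their place "tool_from_camera" (4x4, takes a point from camera to tool coordinates, whose origin is the TCP and whose axes are the flange's). Camera axes: x right, y up, looking along -z (the intrinsics and any distortion apply to the point x, -y, -z); pixel columns grow to the right and rows downward; lengths in mm; the calibration is good to about 2 mm. The wrist camera is an equidistant fisheye: a pixel r from the principal point sees the ray r / f radians off the axis. A picture is of the moment at which its call begins: read the wrist's pose just before it. camera_info takes no time and is no camera call.
- hand_in(): hands the job in; it is judged then, once.
The state is a dict: "time": time; "joint_pos": joint angles; "qd": joint speeds; "joint_efforts": joint torques, N m; "tool_pos": TCP position; "tcp_rot": TCP orientation; "ft_force": force on the tool from outside, world axes, zero at the start; "wrist_torque": the same for the moment, N m; "finger_gap": finger opening in mm; "grip_force": force on a finger pad.
Only numpy, scipy, OpenCV 4.12 (cv2) and the standard library are available. Lean on these libraries where they do the work, as an engineer would, in place of code of your own. Each camera call takes 0.05 s, during which the arm holds its last target. There are 200 camera calls.

## Working session

There is one attempt and no reset: what is moved stays moved. The work goes in short steps, Python scripts to look and compute and a tool call to move; the robot and the scene stay as the last step left them, time stands still between calls to the robot, and variables do not carry over. Pictures are saved under pics/ and viewed, at most 10 in all, crops included, and the job is handed in when it is done.

Besides the shell and the picture viewer there is one more tool, called after "Call:" as a command line: name --pt "numbers of a row" for each row, then --argument value for the rest. apply_moves: Moves the arm, as the interface text tells. Its arguments: {"type":"object","properties":{"deltas":{"type":"array"},"grip_force":{"type":"number"}},"required":["deltas"]}

```bash
mkdir -p pics; cat > h.py <<'E'
import numpy as np, cv2
from bench import *
def save(n,f): cv2.imwrite('pics/'+f,snapshot(n)[:,:,::-1])
E
python3 - <<'E'
from h import *
save('top','t1.png'); save('side','s1.png')
for n in('top','side','wrist'): print(camera_info(n))
print(sense())
E
```

```text
{'vertical_fov': 54.231011429213254, 'cx': 324.72942940416107, 'cy': 199.45979154630027, 'origin': array([ 306.62727172,   11.68824907, 1197.43281724]), 'rotation': array([  9.97950333,  -1.21549632, -89.12553468])}
{'vertical_fov': 56.759162398839464, 'cx': 324.48470546945083, 'cy': 197.0790771643131, 'origin': array([  87.12964389, -427.01584137,  746.50261257]), 'rotation': array([ 42.89312373,  -0.51090321, -45.49215363])}
{'vertical_fov': 65.70646984690485, 'cx': 319.1456242692566, 'cy': 201.15669871696056, 'tool_from_camera': array([[-1.51169026e-03,  9.55516680e-01,  2.94933195e-01,
         7.48376791e+01],
       [ 9.99998451e-01,  1.71039012e-03, -4.15749641e-04,
         9.63352432e-01],
       [-9.01706540e-04,  2.94932110e-01, -9.55517785e-01,
        -1.28036756e+02],
       [ 0.00000000e+00,  0.00000000e+00,  0.00000000e+00,
         1.00000000e+00]])}
{'time': 0.1, 'joint_pos': array([ 6.71285102e+01,  7.51234760e+00,  8.53243652e+01, -8.52925539e-04,
        8.72610672e+01, -4.89214336e+00]), 'qd': array([-0.03102932, -0.1201902 , -0.20291046, -0.11117806, -0.0612949 ,
        0.05956486]), 'joint_efforts': array([ 2.13588159e-03, -5.70948100e+01, -5.01946449e+01, -1.12110486e-04,
        8.04840471e-03, -5.28020541e-05]), 'tool_pos': array([184.99206304, 570.26558245, 244.32027105]), 'tcp_rot': array([-1.79902504e+02, -7.48992599e-03,  1.62020689e+02]), 'ft_force': array([-0.29753628, -0.11468314, -0.26499622]), 'wrist_torque': array([-0.0137624 ,  0.00703997, -0.03169385]), 'grip_force': 0.0, 'finger_gap': 85.21873531483828}
```

View pics/t1.png

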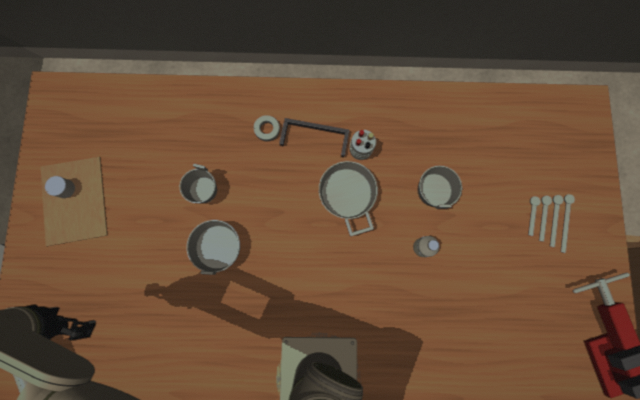

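View pics/s1.png

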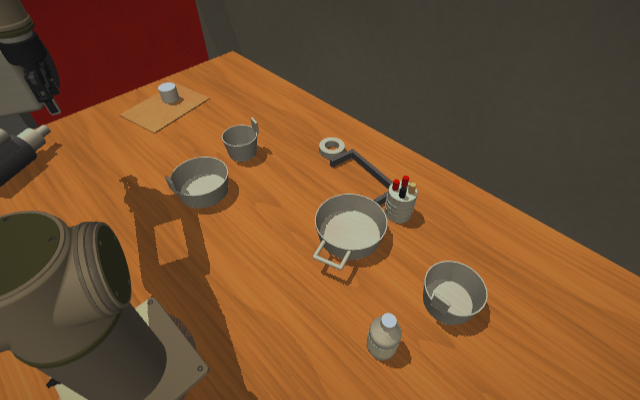

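Top view: pan (349,190) with its loop at (360,225), bay (315,130), big tub (214,247), small (199,186), mid (440,187). Bystanders are the can (428,246), tin (362,145) and bearing (267,128). I'll enlarge for lugs and edges.

```bash
python3 - <<'E'
import cv2,numpy as np
a=cv2.imread('pics/t1.png');b=cv2.imread('pics/s1.png')
c=lambda i,x,y,w,h:cv2.resize(i[y:y+h,x:x+w],(w*4,h*4),interpolation=cv2.INTER_CUBIC)
o=np.zeros((600,800,3),np.uint8)
def put(p,x,y): o[y:y+p.shape[0],x:x+p.shape[1]]=p
put(c(a,260,110,130,130),0,0)      # 520x520
put(c(a,405,160,70,75),520,0)    # 280x300
put(c(a,180,155,70,75),520,300)
cv2.imwrite('pics/c1.png',o)
o=np.zeros((600,800,3),np.uint8)
put(c(a,180,205,70,75),0,0); put(c(b,160,145,80,70),0,300)
put(c(b,415,255,80,75),320,300);put(c(b,215,110,50,60),280,0);put(c(b,305,185,80,75),480,0)
cv2.imwrite('pics/c2.png',o)
E
```

```text
(no output)
```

View pics/c1.png

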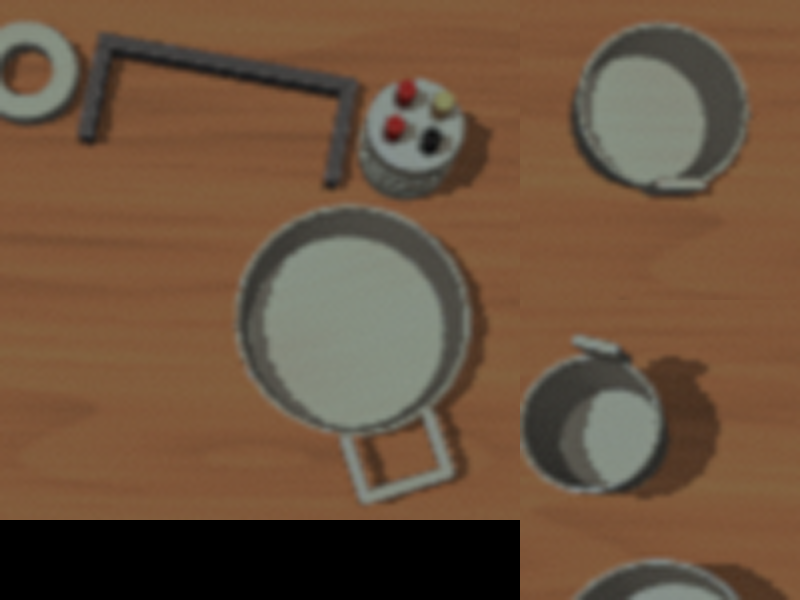

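View pics/c2.png

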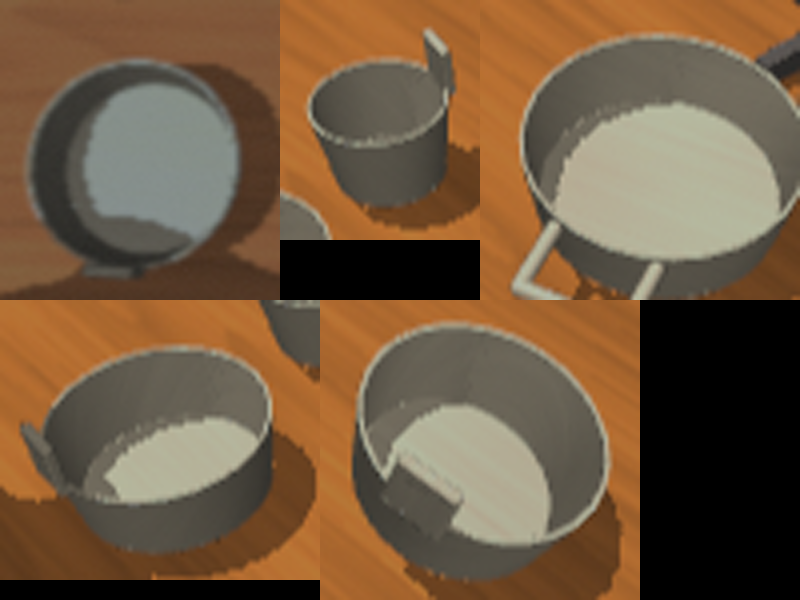

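Pixel picks (full-image). Top view: pan rim (348.4,190), mid (440,186.4) with lug (445.8,206), small (197.8,186) with lug (199.3,166.8), big (213.3,246.1) with lug (206.5,272.8). The bay corners are around (286,118) and (349,130).

```bash
cat >> h.py <<'E'
from scipy.spatial.transform import Rotation as Ro
def cam(n):
    i=camera_info(n); return i, Ro.from_euler('xyz',i['rotation'],degrees=True).as_matrix(), 200/np.tan(np.radians(i['vertical_fov']/2))
def pix(n,u,v,z):
    i,R,f=cam(n); d=R@np.array([(u-i['cx'])/f,-(v-i['cy'])/f,-1]); o=i['origin']
    return (o+d*(z-o[2])/d[2])[:2]
def proj(n,P):
    i,R,f=cam(n); q=(np.atleast_2d(P)-i['origin'])@R
    return np.c_[i['cx']+f*q[:,0]/-q[:,2], i['cy']-f*q[:,1]/-q[:,2]]
E
python3 - <<'E'
from h import *
from scipy.optimize import least_squares
np.set_printoptions(precision=1,suppress=True)
T=lambda n,a,s,z:print(n,pix('top',*a,z),pix('side',*s,z))
T('pan',(348.4,190),(350.5,222.25),56)
T('mid',(440,186.4),(455.75,288.5),64);T('midlug',(445.75,206),(443,299.5),98)
T('small',(197.75,186),(239.5,135.75),68);T('smalllug',(199.25,166.75),(252.5,119),102)
T('big',(213.25,246.1),(199.25,176.5),60);T('biglug',(206.5,272.8),(168,180),94)
c=lambda x,y:pix('top',260+x/4,110+y/4,50)
print('loop bar mid',c(409,487),'ends',c(362,497),c(452,473),'attach',c(347,437),c(429,410))
b=np.array([pix('top',260+x/4,110+y/4,25) for x,y in[(105,34),(357,78),(88,134),(333,180)]]);print(b)
m=np.array([(95,104),(95,-104),(8,98),(8,-98)])
f=lambda p:(m@Ro.from_euler('z',p[2]).as_matrix()[:2,:2].T+p[:2]-b).ravel()
r=least_squares(f,[600,0,0]);print(r.x,np.degrees(r.x[2]),r.fun)
print('tin',pix('top',362,146,80),'can',pix('top',433,244,118),'bearing',pix('top',266.5,128,24))
E
```

```text
pan [537.9 -79.7] [534.3 -83.5]
mid [ 552.5 -352.7] [ 551.4 -357.3]
midlug [ 488.  -356.3] [ 490.5 -355.7]
small [538.8 364. ] [539.8 360.7]
smalllug [588.2 353.1] [592.2 358.8]
big [364.7 309.5] [364.2 303.5]
biglug [289.5 314.4] [288.5 311.4]
loop bar mid [ 414.4 -121.6] ends [406.5 -87. ] [ 425.3 -153.4] attach [450.7 -75.7] [ 472.  -136.6]
[[770.5 115.4]
 [738.7 -83.9]
 [688.  126. ]
 [655.  -65.6]]
[662.3  31.5  -0.2] -9.48486524537197 [ 2.6  3.   0.1 -2.9 -1.7  0.8 -1.  -0.9]
tin [ 667.7 -117.8] can [ 377.5 -309.9] bearing [738.  176.4]
```

```bash
cat >> h.py <<'E'
def go(x,y,z,yaw):
    """totals in move units: turn about tool z first, then shift in tool axes after the turn"""
    s=sense(); p=s['tool_pos']; y0=s['tcp_rot'][2]
    a=-((yaw-y0+180)%360-180); R=Ro.from_euler('xyz',[180,0,yaw],degrees=True).as_matrix()
    d=R.T@(np.array([x,y,z])-p)/30
    print('t%.2f p%s yaw%.1f F%s gap%.1f | az %.2f  dx %.2f dy %.2f dz %.2f'%(s['time'],p.round(1),y0,s['ft_force'].round(1),s['finger_gap'],np.radians(a)/.08,*d))
E
python3 -c "
from h import *
go(413,-121,160,108.4)"
```

```text
t0.10 p[185.  570.3 244.3] yaw162.0 F[-0.3 -0.1 -0.3] gap85.2 | az 11.70  dx -24.26 dy -0.06 dz 2.81
```

Call:
apply_moves --pt "0 0 0 0 0 0.975 0.4" --pt "0 0 0 0 0 0.975 0.4" --pt "0 0 0 0 0 0.975 0.4" --pt "0 0 0 0 0 0.975 0.4" --pt "0 0 0 0 0 0.975 0.4" --pt "0 0 0 0 0 0.975 0.4" --pt "0 0 0 0 0 0.975 0.4" --pt "0 0 0 0 0 0.975 0.4"

```text
time: 1.1
tool_pos: [185.1, 570.4, 244.6]
tcp_rot: [-179.9, 0.0, 126.1]
ft_force: [0.2, 0.5, 0.1]
finger_gap: 34.2
grip_force: 0.0
```

Call:
apply_moves --pt "0 0 0 0 0 0.975 0.4" --pt "0 0 0 0 0 0.975 0.4" --pt "0 0 0 0 0 0.975 0.4" --pt "0 0 0 0 0 0.975 0.4" --pt "-1 0.3 0 0 0 0 0.4" --pt "-1 0.3 0 0 0 0 0.4" --pt "-1 0.3 0 0 0 0 0.4" --pt "-1 0.3 0 0 0 0 0.4"

```text
time: 2.1
tool_pos: [257.5, 467.1, 244.8]
tcp_rot: [-180.0, 0.0, 108.4]
ft_force: [1.3, -0.2, -1.2]
finger_gap: 34.1
grip_force: 0.0
```

Call:
apply_moves --pt "-1 0.3 0 0 0 0 0.4" --pt "-1 0.3 0 0 0 0 0.4" --pt "-1 0 0 0 0 0 0.4" --pt "-1 0 0 0 0 0 0.4" --pt "-1 0 0 0 0 0 0.4" --pt "-1 0 0 0 0 0 0.4" --pt "-1 0 0 0 0 0 0.4" --pt "-1 0 0 0 0 0 0.4"

```text
time: 3.1
tool_pos: [350.0, 245.1, 244.9]
tcp_rot: [-180.0, 0.0, 108.4]
ft_force: [0.5, 0.1, 0.3]
finger_gap: 34.0
grip_force: 0.0
```

Call:
apply_moves --pt "-1 0 0 0 0 0 0.4" --pt "-1 0 0 0 0 0 0.4" --pt "-1 -0.3 0.4 0 0 0 0.4" --pt "-1 -0.3 0.4 0 0 0 0.4" --pt "-1 -0.3 0.4 0 0 0 0.4" --pt "-1 -0.3 0.4 0 0 0 0.4" --pt "-1 -0.3 0.4 0 0 0 0.4" --pt "-1 -0.3 0.4 0 0 0 0.4"

```text
time: 4.1
tool_pos: [374.2, 0.4, 172.6]
tcp_rot: [-180.0, -0.0, 108.4]
ft_force: [0.4, 0.3, 0.4]
finger_gap: 34.2
grip_force: 0.0
```

```bash
python3 -c "
from h import *
save('wrist','w1.png')
go(413,-121,45,108.4)
print(sense()['joint_pos'].round(1))"
```

```text
t4.15 p[373.4  -2.2 171. ] yaw108.4 F[-1.2 -1.2 -0.9] gap34.3 | az -0.01  dx -4.17 dy 0.00 dz 4.20
[-8.100e+00 -2.780e+01  1.242e+02 -1.000e-01  8.380e+01 -2.640e+01]
```

View pics/w1.png

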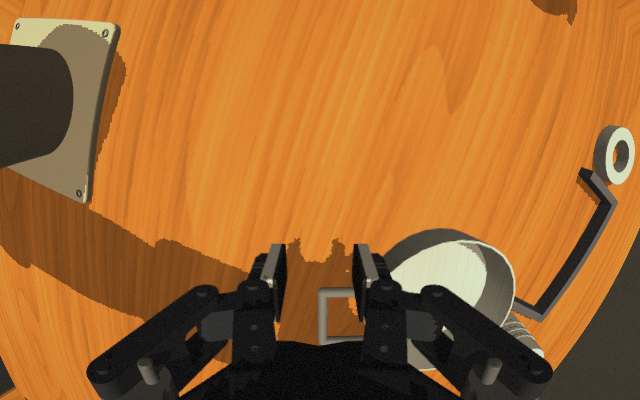

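The wrist view shows the loop bar at (325,315), aligned and nearly centred between the jaws. Going down to grip it.

Call:
apply_moves --pt "-0.9 0.02 0 0 0 0 0.4" --pt "-0.9 0.02 0 0 0 0 0.4" --pt "-0.9 0.02 0 0 0 0 0.4" --pt "-0.9 0.02 0.3 0 0 0 0.4" --pt "-0.57 0 0.8 0 0 0 0.4" --pt "0 0 0.9 0 0 0 0.4" --pt "0 0 0.9 0 0 0 0.4" --pt "0 0 0.6 0 0 0 0.4" --grip_force 20

```text
time: 5.15
tool_pos: [415.2, -116.1, 66.6]
tcp_rot: [-179.9, -0.1, 108.4]
ft_force: [-0.0, -0.1, 0.5]
finger_gap: 34.3
grip_force: 0.0
```

Call:
apply_moves --pt "0 0 0.4 0 0 0 0.4" --pt "0 0 0.3 0 0 0 0.4" --pt "0 0 0 0 0 0 0.2" --pt "0 0 0 0 0 0 0.1" --pt "0 0 0 0 0 0 0" --pt "0 0 0 0 0 0 0"

```text
time: 5.9
tool_pos: [416.5, -116.7, 47.6]
tcp_rot: [180.0, 0.0, 108.4]
ft_force: [-0.2, -0.9, -0.8]
finger_gap: 8.9
grip_force: 19.5
```

```bash
python3 -c "
from h import *
a=np.radians(-9.5);b=np.array([np.cos(a),np.sin(a)]);n=np.array([-b[1],b[0]])
c=np.array([662.3,31.5])
for bx in(-105,-40,0): 
  P=c+b*(bx-130); print(bx,P); go(*P,45,80.5)"
```

```text
-105 [430.52288364  70.28618738]
t5.90 p[ 416.5 -116.7   47.6] yaw108.4 F[-0.2 -0.9 -0.8] gap8.9 | az 6.08  dx 6.23 dy -0.57 dz 0.09
-40 [494.63144774  59.558093  ]
t5.90 p[ 416.5 -116.7   47.6] yaw108.4 F[-0.2 -0.9 -0.8] gap8.9 | az 6.08  dx 6.23 dy 1.60 dz 0.09
0 [534.0828718   52.95618876]
t5.90 p[ 416.5 -116.7   47.6] yaw108.4 F[-0.2 -0.9 -0.8] gap8.9 | az 6.08  dx 6.23 dy 2.93 dz 0.09
```

Call:
apply_moves --pt "0.3 0 0 0 0 0 0" --pt "0.5 0 0 0 0 0 0" --pt "0.6 0 0 0 0 0.3 0" --pt "0.6 0 0 0 0 0.6 0" --pt "0.6 0 0 0 0 0.6 0" --pt "0.6 0 0 0 0 0.6 0" --pt "0.6 0 0 0 0 0.6 0" --pt "0.6 0 0 0 0 0.6 0"

```text
time: 6.9
tool_pos: [384.8, 12.3, 47.6]
tcp_rot: [180.0, 0.0, 93.2]
ft_force: [0.6, -2.4, 0.1]
finger_gap: 8.9
grip_force: 21.3
```

Call:
apply_moves --pt "0.6 0 0 0 0 0.6 0" --pt "0.5 0 0 0 0 0.6 0" --pt "0.3 0 0 0 0 0.6 0" --pt "0.2 0 0 0 0 0.6 0" --pt "0 0 0 0 0 0.38 0" --pt "0 0 0 0 0 0 0"

```text
time: 7.65
tool_pos: [384.4, 60.0, 47.5]
tcp_rot: [-180.0, -0.1, 80.6]
ft_force: [-3.8, 3.8, 5.6]
finger_gap: 9.0
grip_force: 20.6
```

```bash
python3 -c "
from h import *
a=np.radians(-9.5);b=np.array([np.cos(a),np.sin(a)]);n=np.array([-b[1],b[0]])
c=np.array([662.3,31.5])
for bx in(-105,-40,0): 
  P=c+b*(bx-130)+4*n;  go(*P,47.6,80.5)
save('top','t2.png')
import cv2
o=cv2.imread('pics/t2.png')[90:240,240:400];cv2.imwrite('pics/t2c.png',cv2.resize(o,None,fx=4,fy=4,interpolation=2))"
```

```text
t7.65 p[384.4  60.   47.5] yaw80.6 F[-3.8  3.8  5.6] gap9.0 | az 0.02  dx 0.72 dy 1.46 dz -0.00
t7.65 p[384.4  60.   47.5] yaw80.6 F[-3.8  3.8  5.6] gap9.0 | az 0.02  dx 0.72 dy 3.63 dz -0.00
t7.65 p[384.4  60.   47.5] yaw80.6 F[-3.8  3.8  5.6] gap9.0 | az 0.02  dx 0.72 dy 4.96 dz -0.00
```

View pics/t2c.png

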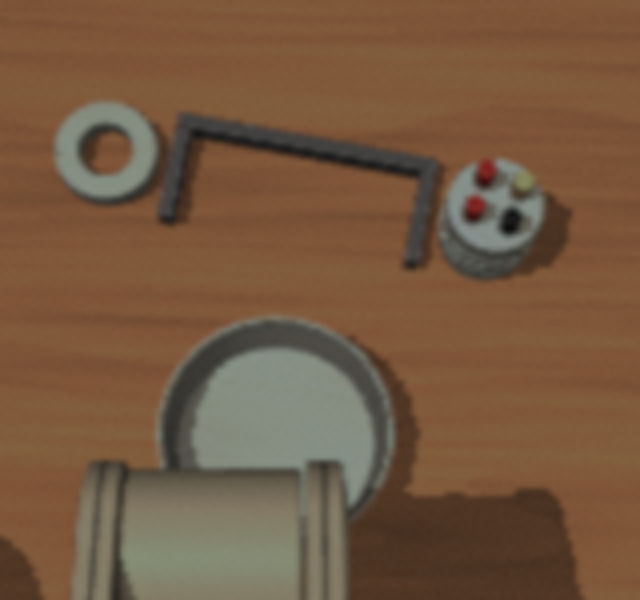

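Pan rim centre is now about (309.4,198), and the bay mouth midpoint about (313,150). I'll compute the offset.

```bash
python3 -c "
from h import *
a=np.radians(-9.5);b=np.array([np.cos(a),np.sin(a)]);n=np.array([-b[1],b[0]])
c=np.array([662.3,31.5]);p=pix('top',309.4,198,56);t=sense()['tool_pos'][:2]
print(p,(p-c)@b,(p-c)@n,'rel tool',(p-t)@b,(p-t)@n)
print([[((q:=pix('top',240+x/4,90+y/4,25))-c)@b,(q-c)@n] for x,y in[(188,113),(437,158),(170,212),(413,258)]])"
```

```text
[511.39679208  36.09746266] -149.59246140603173 -20.371801961921975 rel tool 129.12346796009837 -2.53114262843226
[[np.float64(94.13991687604751), np.float64(98.46542835273821)], [np.float64(94.3904832294451), np.float64(-101.22655168134243)], [np.float64(11.683397715600115), np.float64(96.23625241196386)], [np.float64(10.401909288143507), np.float64(-96.66732029231075)]]
```

Call:
apply_moves --pt "0.2 0.2 0 0 0 0 0" --pt "0.25 0.4 0 0 0 0 0" --pt "0.2 0.6 0 0 0 0 0" --pt "0 0.6 0 0 0 0 0" --pt "0 0.6 0 0 0 0 0" --pt "0 0.5 0 0 0 0 0" --pt "0 0.2 0 0 0 0 0" --pt "0 0 0 0 0 0 0"

```text
time: 8.7
tool_pos: [480.0, 62.9, 47.6]
tcp_rot: [180.0, 0.0, 80.5]
ft_force: [-1.1, -0.3, 4.2]
finger_gap: 9.3
grip_force: 20.2
```

```bash
python3 -c "
from h import *
import time
go(384.4+19.5*.165+149.6*.986,60+19.5*.986-149.6*.165,47.5,80.5)
save('top','t3.png')
s=sense();print(s['ft_force'])
import cv2
o=cv2.imread('pics/t3.png')[90:240,240:400];cv2.imwrite('pics/t3c.png',cv2.resize(o,None,fx=4,fy=4,interpolation=2))"
```

```text
t8.70 p[480.   62.9  47.6] yaw80.5 F[-1.1 -0.3  4.2] gap9.3 | az 0.01  dx 0.03 dy 1.86 dz 0.00
[-0.66527046 -0.64112301  2.86265693]
```

View pics/t3c.png

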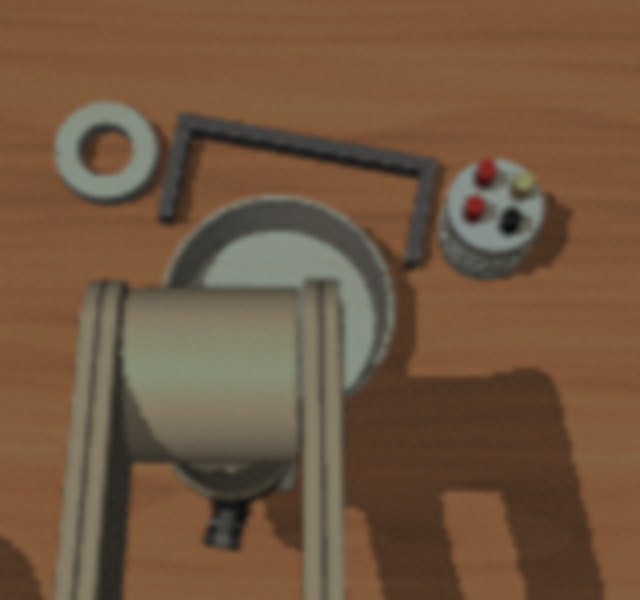

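Pan sits centred at the bay mouth with its rim centre near (310.4,167.8). I'll push it in.

Call:
apply_moves --pt "0 0.25 0 0 0 0 0" --pt "0 0.4 0 0 0 0 0" --pt "0 0.4 0 0 0 0 0" --pt "0 0.3 0 0 0 0 0" --pt "0 0.15 0 0 0 0 0" --pt "0 0.1 0 0 0 0 0" --pt "0 0.08 0 0 0 0 0" --pt "0 0 0 0 0 0 0"

```text
time: 9.75
tool_pos: [528.7, 54.9, 47.6]
tcp_rot: [-179.9, 0.0, 80.6]
ft_force: [-6.0, 0.5, 9.2]
finger_gap: 9.2
grip_force: 20.6
```

Call:
apply_moves --pt "0 0.07 0 0 0 0 0" --pt "0 0.07 0 0 0 0 0" --pt "0 0 0 0 0 0 0"

```text
time: 10.12
tool_pos: [532.8, 54.2, 47.5]
tcp_rot: [-179.9, 0.0, 80.6]
ft_force: [-6.1, 1.5, 10.0]
finger_gap: 9.3
grip_force: 20.6
```

Call:
apply_moves --pt "0 0.07 0 0 0 0 0" --pt "0 0.07 0 0 0 0 0" --pt "0 0 0 0 0 0 0"

```text
time: 10.5
tool_pos: [536.6, 53.6, 47.5]
tcp_rot: [-179.9, 0.0, 80.6]
ft_force: [-7.6, 1.4, 9.8]
finger_gap: 9.1
grip_force: 20.8
```

```bash
python3 -c "
from h import *
a=np.radians(-9.5);b=np.array([np.cos(a),np.sin(a)]);n=np.array([-b[1],b[0]])
c=np.array([662.3,31.5]);p=pix('top',310.4,167.8,56)
print('at t3',(p-c)@b,(p-c)@n)
go(384.4+19.5*.165+149.6*.986,60+19.5*.986-149.6*.165,47.5,80.5)"
```

```text
at t3 -58.34951173547324 -6.086343605804704
t10.50 p[536.6  53.6  47.5] yaw80.6 F[-7.6  1.4  9.8] gap9.1 | az 0.01  dx 0.02 dy -0.05 dz 0.00
```

Call:
apply_moves --pt "0 0.07 -0.01 0 0 0 0" --pt "0 0.07 0 0 0 0 0" --pt "0 0 0 0 0 0 0"

```text
time: 10.88
tool_pos: [536.8, 53.6, 47.2]
tcp_rot: [-179.4, 0.0, 80.6]
ft_force: [-27.1, 3.7, 27.2]
finger_gap: 9.2
grip_force: 23.0
```

Call:
apply_moves --pt "0 0.06 0 0 0 0 0" --pt "0 0 0 0 0 0 0"

```text
time: 11.12
tool_pos: [537.0, 53.6, 47.1]
tcp_rot: [-179.1, 0.1, 80.6]
ft_force: [-37.7, 5.0, 35.4]
finger_gap: 8.9
grip_force: 24.3
```

Contact with the back bar. I'll relax, release and lift.

Call:
apply_moves --pt "0 -0.12 0 0 0 0 0" --pt "0 -0.06 0 0 0 0 0" --pt "0 0 0 0 0 0 0.1" --pt "0 0 0 0 0 0 0.25" --pt "0 0 0 0 0 0 0.4" --pt "0 0 -0.5 0 0 0 0.4" --pt "0 0 -1 0 0 0 0.4" --pt "0 0 -1 0 0 0 0.4"

```text
time: 12.12
tool_pos: [538.4, 53.3, 124.3]
tcp_rot: [180.0, -0.0, 80.5]
ft_force: [0.2, 0.3, -0.1]
finger_gap: 33.7
grip_force: 0.0
```

```bash
python3 -c "
from h import *
go(364,308,170,94)
c=np.array([364,308.]);l=np.array([289,313.]);print(np.degrees(np.arctan2(*(l-c)[::-1])))"
```

```text
t12.12 p[538.4  53.3 124.3] yaw80.5 F[ 0.2  0.3 -0.1] gap33.7 | az -2.94  dx 8.88 dy -5.21 dz -1.52
176.18592516570965
```

```bash
python3 -c "
from h import *
go(288.2,313,170,86.2)"
```

```text
t12.12 p[538.4  53.3 124.3] yaw80.5 F[ 0.2  0.3 -0.1] gap33.7 | az -1.24  dx 8.09 dy -8.90 dz -1.52
```

Call:
apply_moves --pt "0 0 -0.75 0 0 -0.62 0.5" --pt "0 0 -0.75 0 0 -0.62 0.5" --pt "0.81 -0.89 0 0 0 0 0.5" --pt "0.81 -0.89 0 0 0 0 0.5" --pt "0.81 -0.89 0 0 0 0 0.5" --pt "0.81 -0.89 0 0 0 0 0.5" --pt "0.81 -0.89 0 0 0 0 0.5" --pt "0.81 -0.89 0 0 0 0 0.5"

```text
time: 13.12
tool_pos: [387.6, 210.2, 168.9]
tcp_rot: [179.9, -0.0, 86.2]
ft_force: [0.7, 1.2, 0.3]
finger_gap: 43.2
grip_force: 0.0
```

Call:
apply_moves --pt "0.81 -0.89 0 0 0 0 0.5" --pt "0.81 -0.89 0 0 0 0 0.5" --pt "0.81 -0.89 0 0 0 0 0.5" --pt "0.81 -0.89 0 0 0 0 0.5" --pt "0 0 0 0 0 0 0.5"

```text
time: 13.75
tool_pos: [286.9, 314.9, 168.7]
tcp_rot: [180.0, -0.1, 86.4]
ft_force: [0.7, 0.3, -0.3]
finger_gap: 42.9
grip_force: 0.0
```

```bash
python3 -c "
from h import *
save('wrist','w2.png')
go(288.2,313,76,86.2)"
```

```text
t13.80 p[287.7 314.1 168.6] yaw86.3 F[ 0.3  0.1 -0.4] gap42.6 | az 0.03  dx -0.03 dy 0.02 dz 3.09
```

View pics/w2.png

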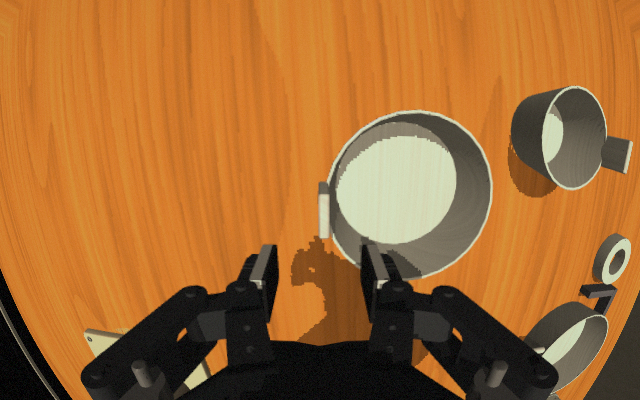

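Wrist view shows the big lug top centre at (323,210) and the big rim centre at about (410,195). The small tub's rim is at (578,138) with its lug at (618,155). Converting these.

```bash
cat >> h.py <<'E'
def wpix(u,v,z,pos,rot):
    i=camera_info('wrist'); f=200/np.tan(np.radians(i['vertical_fov']/2)); M=i['tool_from_camera']
    a,b=u-i['cx'],v-i['cy']; r=np.hypot(a,b); t=r/f; d=np.array([np.sin(t)*a/r,-np.sin(t)*b/r,-np.cos(t)])
    R=Ro.from_euler('xyz',rot,degrees=True).as_matrix(); d=R@M[:3,:3]@d; o=np.array(pos)+R@M[:3,3]
    return (o+d*(z-o[2])/d[2])[:2].round(1)
E
python3 -c "
from h import *
p=([287.7,314.1,168.6],[180,0,86.3])
print('lug ends',wpix(323,184,94,*p),wpix(324,237,94,*p),'rim',[wpix(*q,60,*p) for q in((328,195),(492,195),(410,111),(410,279))])
print('smallrim',[wpix(*q,68,*p) for q in((545,140),(606,140),(573,88),(573,188))],'lugtop',wpix(622,155,102,*p))
"
```

```text
lug ends [292.6 339.7] [290.9 300.9] rim [array([295.9, 322. ]), array([442.1, 312.9]), array([363.6, 385.6]), array([366.7, 237.4])]
smallrim [array([494.3, 363.6]), array([591.1, 366.5]), array([532.3, 414.3]), array([541.3, 316.7])] lugtop [578.  356.8]
```

Call:
apply_moves --pt "0.08 0.05 0.5 0 0 0 0.5" --pt "0.09 0.05 0.8 0 0 0 0.5" --pt "0 0 0.8 0 0 0 0.5" --pt "0 0 0.6 0 0 0 0.5" --pt "0 0 0.39 0 0 0 0.5" --pt "0 0 0 0 0 0 0.3" --pt "0 0 0 0 0 0 0.1" --pt "0 0 0 0 0 0 0" --grip_force 80

```text
time: 14.8
tool_pos: [291.8, 318.7, 75.7]
tcp_rot: [179.9, -0.1, 86.2]
ft_force: [0.5, -0.4, 1.0]
finger_gap: 6.8
grip_force: 78.5
```

Call:
apply_moves --pt "0 0 0 0 0 0 0" --pt "0 0 0 0 0 0 0" --pt "0 0 -0.2 0 0 0 0" --pt "0 0 -0.4 0 0 0 0" --pt "0 0 -0.6 0 0 0 0" --pt "0 0 -0.7 0 0 0 0" --pt "0 0 -0.7 0 0 0 0" --pt "0 0 -0.5 0 0 0 0"

```text
time: 15.8
tool_pos: [291.5, 318.6, 169.5]
tcp_rot: [179.9, -0.1, 86.2]
ft_force: [1.5, -1.0, -2.1]
finger_gap: 6.8
grip_force: 78.1
```

```bash
python3 -c "
from h import *
b=np.radians(120)
go(663.7+76*np.cos(b),29.8+76*np.sin(b),177,30)
print(sense()['wrist_torque'])"
```

```text
t15.80 p[291.5 318.6 169.5] yaw86.2 F[ 1.5 -1.  -2.1] gap6.8 | az 12.26  dx 5.93 dy 12.01 dz -0.25
[0.00446876 0.12176727 0.00407528]
```

Call:
apply_moves --pt "0 0 -0.03 0 0 0.6 0" --pt "0 0 -0.03 0 0 0.9 0" --pt "0 0 -0.03 0 0 0.9 0" --pt "0 0 -0.03 0 0 0.9 0" --pt "0 0 -0.03 0 0 0.9 0" --pt "0 0 -0.03 0 0 0.9 0" --pt "0 0 -0.03 0 0 0.9 0" --pt "0 0 0 0 0 0.9 0"

```text
time: 16.8
tool_pos: [291.2, 318.3, 174.4]
tcp_rot: [-180.0, 0.0, 54.4]
ft_force: [-0.4, -0.3, -2.3]
finger_gap: 6.5
grip_force: 78.0
```

Call:
apply_moves --pt "0 0 0 0 0 0.9 0" --pt "0 0 0 0 0 0.9 0" --pt "0 0 0 0 0 0.9 0" --pt "0 0 0 0 0 0.9 0" --pt "0 0 0 0 0 0.9 0" --pt "0 0 0 0 0 0.86 0" --pt "0.2 0.4 0 0 0 0 0" --pt "0.35 0.7 0 0 0 0 0"

```text
time: 17.8
tool_pos: [322.6, 297.7, 174.4]
tcp_rot: [180.0, -0.0, 30.2]
ft_force: [-0.1, 0.4, -2.4]
finger_gap: 7.0
grip_force: 78.2
```

Call:
apply_moves --pt "0.45 0.9 0 0 0 0 0" --pt "0.45 0.9 0 0 0 0 0" --pt "0.45 0.9 0 0 0 0 0" --pt "0.45 0.9 0 0 0 0 0" --pt "0.45 0.9 0 0 0 0 0" --pt "0.45 0.9 0 0 0 0 0" --pt "0.45 0.9 0 0 0 0 0" --pt "0.45 0.9 0 0 0 0 0"

```text
time: 18.8
tool_pos: [524.8, 163.5, 174.1]
tcp_rot: [180.0, 0.0, 30.1]
ft_force: [-0.2, 0.1, -2.1]
finger_gap: 6.8
grip_force: 78.2
```

Call:
apply_moves --pt "0.45 0.9 0 0 0 0 0" --pt "0.45 0.9 0 0 0 0 0" --pt "0.45 0.9 0 0 0 0 0" --pt "0.3 0.6 0 0 0 0 0" --pt "0.15 0.3 0 0 0 0 0" --pt "0 0 0 0 0 0 0"

```text
time: 19.55
tool_pos: [624.6, 97.8, 173.9]
tcp_rot: [-180.0, 0.0, 30.0]
ft_force: [0.8, 0.8, -1.9]
finger_gap: 7.0
grip_force: 78.1
```

```bash
cat >> h.py <<'E'
def rimfit(img,x,y,z,r,w=14):
    """refine a rim circle centre in the top view: maximise brightness along the projected circle"""
    from scipy.ndimage import map_coordinates,gaussian_filter
    g=gaussian_filter(cv2.imread(img,0).astype(float),.6); t=np.linspace(0,2*np.pi,180)
    best=max((np.median(map_coordinates(g,proj('top',np.c_[x+i+r*np.cos(t),y+j+r*np.sin(t),0*t+z])[:,::-1].T,order=1)),i,j) for i in range(-w,w+1) for j in range(-w,w+1))
    return x+best[1],y+best[2],best[0]
E
python3 -c "
from h import *
b=np.radians(120)
go(663.7+76*np.cos(b),29.8+76*np.sin(b),82,30)
save('top','t4.png'); save('side','s4.png'); a=cv2.imread('pics/t4.png')[60:260,180:400]; s=cv2.imread('pics/s4.png')[100:300,240:460]
cv2.imwrite('pics/c4.png',cv2.resize(np.vstack([a[:,:220],s]),None,fx=1.5,fy=1.5))
o=np.hstack([cv2.resize(a,(400,364)),cv2.resize(s,(400,364))]);cv2.imwrite('pics/c4.png',o)"
```

```text
t19.55 p[624.6  97.8 173.9] yaw30.0 F[ 0.8  0.8 -1.9] gap7.0 | az 0.00  dx -0.00 dy 0.08 dz 3.06
```

View pics/c4.png

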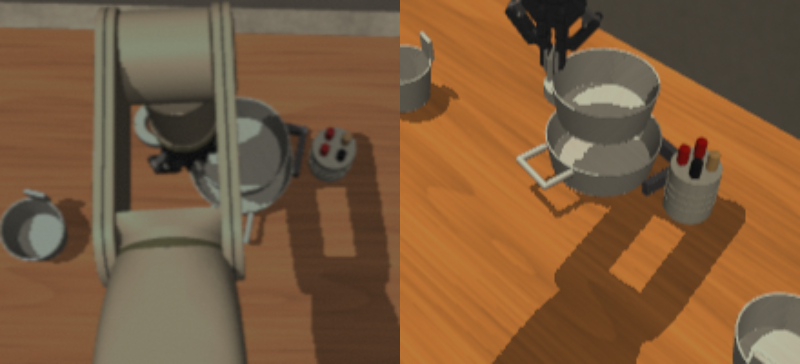

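The tub hangs level and concentric above the pan, so I'll lower it.

Call:
apply_moves --pt "0 0.04 0.4 0 0 0 0" --pt "0 0.04 0.7 0 0 0 0" --pt "0 0 0.7 0 0 0 0" --pt "0 0 0.5 0 0 0 0" --pt "0 0 0.3 0 0 0 0" --pt "0 0 0.2 0 0 0 0" --pt "0 0 0.1 0 0 0 0" --pt "0 0 0 0 0 0 0"

```text
time: 20.65
tool_pos: [625.9, 96.4, 87.5]
tcp_rot: [180.0, -0.0, 30.0]
ft_force: [0.4, -0.0, -2.5]
finger_gap: 7.0
grip_force: 78.0
```

Call:
apply_moves --pt "0 0 0.06 0 0 0 0" --pt "0 0 0.06 0 0 0 0" --pt "0 0 0 0 0 0 0"

```text
time: 21.02
tool_pos: [625.5, 96.4, 83.5]
tcp_rot: [-180.0, 0.0, 30.0]
ft_force: [-0.2, -0.6, -2.2]
finger_gap: 7.1
grip_force: 78.0
```

Call:
apply_moves --pt "0 0 0.03 0 0 0 0" --pt "0 0 0 0 0 0 0"

```text
time: 21.28
tool_pos: [625.6, 96.4, 82.6]
tcp_rot: [-180.0, 0.0, 30.0]
ft_force: [-0.8, 0.1, -2.9]
finger_gap: 7.1
grip_force: 78.0
```

Call:
apply_moves --pt "0 0 0.03 0 0 0 0" --pt "0 0 0.03 0 0 0 0" --pt "0 0 0 0 0 0 0"

```text
time: 21.65
tool_pos: [625.5, 96.4, 80.7]
tcp_rot: [-180.0, 0.0, 30.0]
ft_force: [0.3, 0.9, -2.0]
finger_gap: 6.5
grip_force: 78.0
```

Call:
apply_moves --pt "0 0 0.03 0 0 0 0" --pt "0 0 0 0 0 0 0"

```text
time: 21.9
tool_pos: [625.7, 96.4, 80.0]
tcp_rot: [180.0, -0.0, 30.0]
ft_force: [-0.1, 0.1, -2.1]
finger_gap: 6.8
grip_force: 78.1
```

Call:
apply_moves --pt "0 0 0.03 0 0 0 0" --pt "0 0 0 0 0 0 0"

```text
time: 22.15
tool_pos: [625.8, 96.5, 79.7]
tcp_rot: [180.0, -0.0, 30.0]
ft_force: [-3.8, 0.9, 3.6]
finger_gap: 6.9
grip_force: 78.8
```

Call:
apply_moves --pt "0 0 0.03 0 0 0 0" --pt "0 0 0 0 0 0 0"

```text
time: 22.4
tool_pos: [625.8, 96.5, 79.7]
tcp_rot: [180.0, -0.0, 30.0]
ft_force: [-6.8, 1.1, 10.6]
finger_gap: 7.0
grip_force: 80.1
```

Call:
apply_moves --pt "0 0 -0.05 0 0 0 0.1" --pt "0 0 0 0 0 0 0.25" --pt "0 0 0 0 0 0 0.35" --pt "0 0 -0.4 0 0 0 0.35" --pt "0 0 -0.8 0 0 0 0.35" --pt "0 0 -0.9 0 0 -0.6 0.35" --pt "0 0 -0.9 0 0 -0.9 0.5" --pt "0 0 0 0 0 -0.9 0.5"

```text
time: 23.4
tool_pos: [627.8, 96.6, 174.3]
tcp_rot: [179.8, -0.3, 41.1]
ft_force: [0.2, 0.1, -0.3]
finger_gap: 42.9
grip_force: 0.0
```

Call:
apply_moves --pt "0 0 0 0 0 -0.9 0.5" --pt "0 0 0 0 0 -0.9 0.5" --pt "0 0 0 0 0 -0.9 0.5" --pt "0 0 0 0 0 -0.9 0.5" --pt "0 0 0 0 0 -0.9 0.5" --pt "0 0 0 0 0 -0.9 0.5" --pt "0 0 0 0 0 -0.9 0.5" --pt "0 0 0 0 0 -0.9 0.5"

```text
time: 24.4
tool_pos: [625.9, 96.4, 170.7]
tcp_rot: [180.0, -0.0, 74.1]
ft_force: [0.5, -1.0, -0.3]
finger_gap: 42.7
grip_force: 0.0
```

Call:
apply_moves --pt "0 0 0 0 0 -0.9 0.5" --pt "0 0 0 0 0 -0.9 0.5" --pt "0 0 0 0 0 -0.9 0.5" --pt "0 0 0 0 0 -0.9 0.5" --pt "0 0 0 0 0 -0.1 0.5" --pt "0 0 0 0 0 0 0.5"

```text
time: 25.15
tool_pos: [625.8, 96.4, 170.2]
tcp_rot: [180.0, 0.0, 90.9]
ft_force: [-0.1, 1.0, 0.6]
finger_gap: 42.7
grip_force: 0.0
```

```bash
python3 -c "
from h import *
go(488.5,-356,175,91)
save('top','t5.png')
print(rimfit('pics/t1.png',552,-354,64,62.5),rimfit('pics/t1.png',539,364,68,50.5),rimfit('pics/t1.png',537,-80,56,86.5))
print('now pan',rimfit('pics/t5.png',663,30,56,86.5))"
```

```text
t25.15 p[625.8  96.4 170.2] yaw90.9 F[-0.1  1.   0.6] gap42.7 | az -0.02  dx -15.00 dy -4.84 dz -0.16
(556, -354, np.float64(101.50712769819546)) (541, 370, np.float64(103.62954726375611)) (541, -75, np.float64(102.20223097749485))Traceback (most recent call last):
  File "<string>", line 6, in <module>
    print('now pan',rimfit('pics/t5.png',663,30,56,86.5))
                    ~~~~~~^^^^^^^^^^^^^^^^^^^^^^^^^^^^^^
  File "h.py", line 28, in rimfit
    best=max((np.median(map_coordinates(g,proj('top',np.c_[x+i+r*np.cos(t),y+j+r*np.sin(t),0*t+z])[:,::-1].T,order=1)),i,j) for i in range(-w,w+1) for j in range(-w,w+1))
  File "h.py", line 28, in <genexpr>
    best=max((np.median(map_coordinates(g,proj('top',np.c_[x+i+r*np.cos(t),y+j+r*np.sin(t),0*t+z])[:,::-1].T,order=1)),i,j) for i in range(-w,w+1) for j in range(-w,w+1))
                                          ~~~~^^^^^^^^^^^^^^^^^^^^^^^^^^^^^^^^^^^^^^^^^^^^^^^^^^^^
  File "h.py", line 11, in proj
    i,R,f=cam(n); q=(np.atleast_2d(P)-i['origin'])@R
          ~~~^^^
  File "h.py", line 6, in cam
    i=camera_info(n); return i, Ro.from_euler('xyz',i['rotation'],degrees=True).as_matrix(), 200/np.tan(np.radians(i['vertical_fov']/2))
ValueError: time passes only in moves, steps and waits
```

Call:
apply_moves --pt "-0.94 -0.3 0 0 0 0 0.5" --pt "-0.94 -0.3 0 0 0 0 0.5" --pt "-0.94 -0.3 0 0 0 0 0.5" --pt "-0.94 -0.3 0 0 0 0 0.5" --pt "-0.94 -0.3 0 0 0 0 0.5" --pt "-0.94 -0.3 0 0 0 0 0.5" --pt "-0.94 -0.3 0 0 0 0 0.5" --pt "-0.94 -0.3 0 0 0 0 0.5"

```text
time: 26.2
tool_pos: [557.2, -131.3, 169.9]
tcp_rot: [180.0, 0.0, 90.9]
ft_force: [0.1, 0.0, 0.9]
finger_gap: 42.8
grip_force: 0.0
```

Call:
apply_moves --pt "-0.94 -0.3 0 0 0 0 0.5" --pt "-0.94 -0.3 0 0 0 0 0.5" --pt "-0.94 -0.3 0 0 0 0 0.5" --pt "-0.94 -0.3 0 0 0 0 0.5" --pt "-0.94 -0.3 0 0 0 0 0.5" --pt "-0.94 -0.3 0 0 0 0 0.5" --pt "-0.94 -0.3 0 0 0 0 0.5" --pt "-0.94 -0.26 0 0 0 0 0.5"

```text
time: 27.2
tool_pos: [490.2, -358.1, 169.9]
tcp_rot: [180.0, 0.0, 90.9]
ft_force: [0.2, 0.9, -0.3]
finger_gap: 42.7
grip_force: 0.0
```

Call:
apply_moves --pt "0 0 0 0 0 0 0.5"

```text
time: 27.32
tool_pos: [489.8, -358.9, 169.8]
tcp_rot: [-180.0, 0.0, 90.8]
ft_force: [-0.4, 0.9, -0.4]
finger_gap: 42.4
grip_force: 0.0
```

```bash
sed -i 's/^from bench import \*/from bench import sense,snapshot,hand_in\nimport bench,functools\ncamera_info=functools.cache(bench.camera_info)/' h.py
python3 -c "
from h import *
save('wrist','w3.png')
go(491,-355.5,80,91)
print('now pan',rimfit('pics/t5.png',663,30,56,86.5))
b=cv2.imread('pics/w3.png').min(2)[150:250,280:420]
for r in b[::5,::4]: print(''.join('%4d'%v for v in r))"
```

```text
t27.38 p[ 490.2 -357.7  169.7] yaw90.8 F[-0.7 -0.8  0.2] gap42.6 | az -0.04  dx 0.07 dy 0.03 dz 2.99
now pan (677, 44, np.float64(80.93640973906804))
  50  51  54  49  55  49  47  45  49  49  49  54  55  59  56 199 116 123 119 119 118 121 206 205 205 199 206 209 201 204 202 198 202 207 120
  48  45  51  49  47  48  47  49  49  48  49  59  54  58 212  82 121 122 121 124 202 200 206 207 209 195 205 208 200 200 201 198 200 203 203
  47  52  56  45  49  52  42  50  48  52  52  59  55 201  70 122 120 123 204 200 205 198 202 206 212 193 203 205 199 198 198 201 199 205 203
  48  48  54  47  52  48  46  49  52  48  50  49 170  86 108 117 117 208 205 202 203 198 205 205 207 195 203 206 200 199 197 199 206 202 199
  51  40  55  49  49  44  46  47  47  42  51  59 205  60 121 170 201 204 204 203 201 202 204 202 202 195 206 204 198 198 197 201 204 198 205
  50  44  51  49  49  46  51  51  52  43  47 143 102  70 121 199 199 205 201 206 201 202 201 203 200 196 201 201 197 194 195 202 203 200 199
  50  43  43  53  49  49  42  48  51  82  88 110  64  77 173 199 200 204 203 199 199 200 203 203 199 197
[... 1169 characters left out ...]
  35  55  50  47  45  44  42  47 184 193 133 161  93  96  97 100 104 101 102 175 202 194 201 192 199 199 197 197 193 187 110 103 108 103
  33  31  30  52  50  47  48  42  54 191 194 131 187  88  98 102 103 102 103 105 107 107 110 108 121 151 140 120 109 106 107 104 107 103 100
  32  35  33  29  31  41  45  47  51  51  60  55  58 203  98 101 101 106 103 104 108 104 107 111 111 110 107 112 109 107 105 104 106 105 104
  33  29  30  32  31  36  34  46  28  29  57  53  54  65 205  97 104 102 108  72  70 102 108 109 110 116 111 108 105 108 107 107 105 102 104
  35  34  31  30  34  31  32  31  34  35  57  54  56  57  75 199 102 104 102 105  72  20  90  92  94 109 109 114 108 111 108 103 106 109 106
```

```bash
python3 -c "
from h import *
p=([490.2,-357.7,169.7],[180,0,90.8])
print(wpix(320.5,190,98,*p),wpix(320.5,232,98,*p))"
```

```text
[ 491.5 -335.3] [ 491.9 -365.6]
```

Call:
apply_moves --pt "0.1 0.04 0.4 0 0 0 0.5" --pt "0.11 0 0.8 0 0 0 0.5" --pt "0 0 0.8 0 0 0 0.5" --pt "0 0 0.6 0 0 0 0.5" --pt "0 0 0.39 0 0 0 0.5" --pt "0 0 0 0 0 0 0.3" --pt "0 0 0 0 0 0 0.1" --pt "0 0 0 0 0 0 0" --grip_force 80

```text
time: 28.38
tool_pos: [492.2, -351.4, 81.1]
tcp_rot: [179.9, 0.1, 91.0]
ft_force: [0.4, -0.3, 0.6]
finger_gap: 6.8
grip_force: 78.5
```

Call:
apply_moves --pt "0 0 0 0 0 0 0" --pt "0 0 0 0 0 0 0" --pt "0 0 -0.2 0 0 0 0" --pt "0 0 -0.4 0 0 0 0" --pt "0 0 -0.7 0 0 0 0" --pt "0 0 -0.9 0 0 0 0" --pt "0 0 -0.9 0 0 0 0" --pt "0 0 -0.7 0 0 0 0"

```text
time: 29.38
tool_pos: [492.1, -351.3, 196.9]
tcp_rot: [179.9, 0.1, 91.0]
ft_force: [0.2, -0.6, -1.7]
finger_gap: 7.1
grip_force: 78.1
```

```bash
python3 -c "
from h import *
go(663.7-64,29.8,190,90.8)"
```

```text
t29.38 p[ 492.1 -351.3  196.9] yaw91.0 F[ 0.2 -0.6 -1.7] gap7.1 | az 0.04  dx 12.65 dy 3.76 dz 0.23
```

Call:
apply_moves --pt "0.4 0 -0.3 0 0 0 0" --pt "0.7 0 -0.3 0 0 0 0" --pt "0.9 0 0 0 0 0 0" --pt "0.9 0 0 0 0 0 0" --pt "0.9 0 0 0 0 0 0" --pt "0.9 0 0 0 0 0 0" --pt "0.9 0 0 0 0 0 0" --pt "0.9 0 0 0 0 0 0"

```text
time: 30.38
tool_pos: [487.3, -153.3, 211.0]
tcp_rot: [-179.9, -0.1, 91.0]
ft_force: [0.4, -0.0, -2.8]
finger_gap: 6.9
grip_force: 78.0
```

Call:
apply_moves --pt "0.9 0 0 0 0 0 0" --pt "0.9 0 0 0 0 0 0" --pt "0.9 0 0 0 0 0 0" --pt "0.9 0.3 0 0 0 0 0" --pt "0.9 0.6 0 0 0 0 0" --pt "0.8 0.8 0 0 0 0 0" --pt "0.5 0.8 0 0 0 0 0" --pt "0.25 0.7 0 0 0 0 0"

```text
time: 31.38
tool_pos: [580.5, 29.8, 211.0]
tcp_rot: [-179.9, -0.0, 91.1]
ft_force: [-0.5, -0.0, -1.8]
finger_gap: 6.9
grip_force: 78.2
```

Call:
apply_moves --pt "0 0.4 0 0 0 0 0" --pt "0 0.19 0 0 0 0 0" --pt "0 0 0 0 0 0 0" --pt "0 0 0 0 0 0 0"

```text
time: 31.88
tool_pos: [598.4, 27.2, 212.0]
tcp_rot: [-180.0, 0.0, 90.9]
ft_force: [0.8, 0.5, -2.5]
finger_gap: 6.8
grip_force: 78.3
```

```bash
python3 -c "
from h import *
go(600.5,30,89,91)"
```

```text
t31.88 p[598.4  27.2 212. ] yaw90.9 F[ 0.8  0.5 -2.5] gap6.8 | az -0.01  dx 0.09 dy 0.07 dz 4.10
```

Call:
apply_moves --pt "0.05 0.04 0.4 0 0 0 0" --pt "0.04 0.03 0.8 0 0 0 0" --pt "0 0 0.9 0 0 0 0" --pt "0 0 0.8 0 0 0 0" --pt "0 0 0.5 0 0 0 0" --pt "0 0 0.3 0 0 0 0" --pt "0 0 0.2 0 0 0 0" --pt "0 0 0 0 0 0 0"

```text
time: 32.88
tool_pos: [601.1, 30.3, 95.1]
tcp_rot: [180.0, 0.0, 91.0]
ft_force: [-0.4, -0.4, -1.7]
finger_gap: 7.2
grip_force: 78.2
```

Call:
apply_moves --pt "0 0 0.05 0 0 0 0" --pt "0 0 0.03 0 0 0 0" --pt "0 0 0.03 0 0 0 0" --pt "0 0 0.03 0 0 0 0" --pt "0 0 0 0 0 0 0"

```text
time: 33.5
tool_pos: [600.9, 30.3, 90.7]
tcp_rot: [-180.0, 0.0, 91.0]
ft_force: [0.1, -0.2, -1.8]
finger_gap: 6.4
grip_force: 78.2
```

Call:
apply_moves --pt "0 0 0.03 0 0 0 0" --pt "0 0 0 0 0 0 0"

```text
time: 33.75
tool_pos: [600.9, 30.3, 89.8]
tcp_rot: [-180.0, -0.0, 91.0]
ft_force: [0.7, -0.6, -2.2]
finger_gap: 6.9
grip_force: 78.1
```

Call:
apply_moves --pt "0 0 0.03 0 0 0 0" --pt "0 0 0 0 0 0 0"

```text
time: 34.0
tool_pos: [601.1, 30.3, 89.2]
tcp_rot: [180.0, 0.0, 91.0]
ft_force: [-0.7, 0.4, -0.5]
finger_gap: 6.7
grip_force: 78.6
```

Call:
apply_moves --pt "0 0 0.02 0 0 0 0" --pt "0 0 0 0 0 0 0"

```text
time: 34.25
tool_pos: [601.1, 30.3, 89.1]
tcp_rot: [180.0, 0.0, 91.0]
ft_force: [-4.2, 0.1, 6.1]
finger_gap: 7.0
grip_force: 79.4
```

Call:
apply_moves --pt "0 0 -0.03 0 0 0 0.1" --pt "0 0 0 0 0 0 0.25" --pt "0 0 0 0 0 0 0.35" --pt "0 0 -0.4 0 0 0 0.35" --pt "0 0 -0.8 0 0 0 0.35" --pt "0 0 -0.9 0 0 0.5 0.35" --pt "0 0 -0.8 0 0 0.8 0.5" --pt "0 0 0 0 0 0.66 0.5"

```text
time: 35.25
tool_pos: [602.9, 30.3, 180.5]
tcp_rot: [179.7, -0.0, 81.9]
ft_force: [0.6, -0.3, -0.6]
finger_gap: 42.5
grip_force: 0.0
```

Call:
apply_moves --pt "0.5 0 0 0 0 0 0.5" --pt "0.9 0 0 0 0 0 0.5" --pt "0.9 -0.2 0 0 0 0 0.5" --pt "0.9 -0.2 0 0 0 0 0.5" --pt "0.9 -0.2 0 0 0 0 0.5" --pt "0.9 -0.2 0 0 0 0 0.5" --pt "0.9 -0.2 0 0 0 0 0.5" --pt "0.9 -0.2 0 0 0 0 0.5"

```text
time: 36.25
tool_pos: [593.0, 239.2, 176.0]
tcp_rot: [-180.0, 0.0, 82.1]
ft_force: [0.5, -0.5, 0.3]
finger_gap: 42.7
grip_force: 0.0
```

Call:
apply_moves --pt "0.9 -0.2 0 0 0 0 0.5" --pt "0.9 -0.2 0 0 0 0 0.5" --pt "0.9 -0.2 0 0 0 0 0.5" --pt "0.9 0 0 0 0 0 0.5" --pt "0.35 0 0 0 0 0 0.5" --pt "0 0 0 0 0 0 0.5" --pt "0 0 0 0 0 0 0.5"

```text
time: 37.12
tool_pos: [592.4, 356.4, 176.1]
tcp_rot: [-180.0, 0.0, 82.0]
ft_force: [-0.2, -0.8, 1.0]
finger_gap: 42.8
grip_force: 0.0
```

```bash
python3 -c "
from h import *
save('wrist','w4.png')
go(592,357,84,82)
b=cv2.imread('pics/w4.png').min(2)[150:260,270:390]
for r in b[::5,::4]: print(''.join('%4d'%v for v in r))"
```

```text
t37.17 p[592.5 356.2 176.2] yaw82.0 F[-0.7  0.3 -0.7] gap42.9 | az -0.01  dx 0.02 dy -0.02 dz 3.07
 112 113 109 107 105 189  54  44  46  53  46  46  54  53  50  52  41  48  45  51  42  45  47  45  42  40  42  44  46  37
 112 113 112 105 109 111 161 148  41  49  47  42  47  48  50  44  43  43  46  54  33  50  50  46  43  45  55  53  41  39
 186 188 189 184 190 185 125 132 173  51  47  50  43  51  56  50  38  45  49  46  42  44  51  38  47  40  47  48  43  44
 186 189 191 185 188 188 188 192 137 173  49  48  43  49  52  51  45  49  46  51  47  46  51  49  42  46  52  49  46  44
 184 185 184 189 193 189 185 188 186 144  56  35  45  58  51  51  46  38  48  47  41  41  45  49  49  44  51  50  44  43
 185 186 186 185 189 187 187 185 188 100 191  32  28  50  57  50  49  45  46  43  50  42  44  49  41  46  43  49  42  45
 184 187 186 190 191 191 186 189 188 120  70 157  28  47  47  51  47  47  46  47  52  44  43  49  46  41  39  52  49  43
 187 182 185 186 188 190 186 187 190 123  77 173  83  81  50  52  47  50  45  45  52  39  44  52  47  41  51  47  42  39
 187 188 187 191 190 193 186 191 
[... 960 characters left out ...]
 96  92  91 160  40 182 181  97  43  27  32  43  46  44  44  48  43  45  46  47  42  44  49  49
 100 101  98 102  99  99 101  90 163  74  26 174 172  68  38  51  42  50  43  42  45  44  44  44  34  30  46  45  45  44
 102 101 103  98  99  97  92 176  77  21  28 135 142  38  26  44  46  42  43  45  43  47  48  43  19  34  33  26  52  51
  84  14  99 103 101 121 147  25  32  44  38  36  28  25  27  45  50  52  46  41  43  41  48  33  40  85  83  25  34  47
  63  18 107 186 139  51  53  45  36  31  25  23  28  22  28  26  28  30  40  43  45  47  49   3  19  82  82  70  34  32
  20   3  44  48  45  49  49  42  24  29  27  30  19  32  34  29  28  25  29  26  25  18  32  11  14  66  83  81  19  15
```

```bash
python3 -c "
from h import *
p=([592.5,356.2,176.2],[180,0,82])
a,b=wpix(320.5,199,102,*p),wpix(317,241,102,*p);print(a,b,(a+b)/2)
d=a-b;print('yaw',np.degrees(np.arctan2(d[1],d[0])))
m=(a+b)/2; y=np.degrees(np.arctan2(d[1],d[0])); go(*m,84,y)"
```

```text
[596.1 371.3] [589.2 340.6] [592.65 355.95]
yaw 77.33294007499217
t37.17 p[592.5 356.2 176.2] yaw82.0 F[-0.7  0.3 -0.7] gap42.9 | az 1.01  dx -0.01 dy 0.01 dz 3.07
```

Call:
apply_moves --pt "0 0 0.4 0 0 0.5 0.5" --pt "0 0 0.8 0 0 0.45 0.5" --pt "0 0 0.8 0 0 0 0.5" --pt "0 0 0.6 0 0 0 0.5" --pt "0 0 0.47 0 0 0 0.5" --pt "0 0 0 0 0 0 0.3" --pt "0 0 0 0 0 0 0.1" --pt "0 0 0 0 0 0 0" --grip_force 80

```text
time: 38.17
tool_pos: [593.2, 357.6, 85.5]
tcp_rot: [179.9, -0.1, 77.6]
ft_force: [1.2, -0.8, 0.2]
finger_gap: 6.9
grip_force: 78.6
```

Call:
apply_moves --pt "0 0 0 0 0 0 0" --pt "0 0 0 0 0 0 0" --pt "0 0 -0.2 0 0 0 0" --pt "0 0 -0.4 0 0 0 0" --pt "0 0 -0.7 0 0 0 0" --pt "0 0 -0.9 0 0 0 0" --pt "0 0 -0.9 0 0 0 0" --pt "0 0 -0.9 0 0 0 0"

```text
time: 39.17
tool_pos: [592.6, 357.3, 206.9]
tcp_rot: [179.9, -0.1, 77.6]
ft_force: [0.2, -0.1, -2.1]
finger_gap: 6.7
grip_force: 78.1
```

```bash
python3 -c "
from h import *
s=sense(); b=np.radians(s['tcp_rot'][2]-90)
go(665+52*np.cos(b),31+52*np.sin(b),212,s['tcp_rot'][2])"
```

```text
t39.17 p[592.6 357.3 206.9] yaw77.6 F[ 0.2 -0.1 -2.1] gap6.7 | az -0.00  dx -10.11 dy 6.42 dz -0.17
```

Call:
apply_moves --pt "-0.4 0.25 -0.2 0 0 0 0" --pt "-0.7 0.45 0 0 0 0 0" --pt "-0.9 0.57 0 0 0 0 0" --pt "-0.9 0.57 0 0 0 0 0" --pt "-0.9 0.57 0 0 0 0 0" --pt "-0.9 0.57 0 0 0 0 0" --pt "-0.9 0.57 0 0 0 0 0" --pt "-0.9 0.57 0 0 0 0 0"

```text
time: 40.17
tool_pos: [670.9, 136.9, 208.0]
tcp_rot: [-179.8, 0.1, 77.6]
ft_force: [0.1, 0.7, -1.5]
finger_gap: 6.5
grip_force: 78.2
```

Call:
apply_moves --pt "-0.9 0.57 0 0 0 0 0" --pt "-0.9 0.57 0 0 0 0 0" --pt "-0.9 0.57 0 0 0 0 0" --pt "-0.6 0.4 0 0 0 0 0" --pt "-0.31 0.19 0 0 0 0 0" --pt "0 0 0 0 0 0 0" --pt "0 0 0 0 0 0 0"

```text
time: 41.05
tool_pos: [715.4, 20.7, 210.1]
tcp_rot: [-180.0, -0.0, 77.7]
ft_force: [-0.2, 0.2, -1.9]
finger_gap: 6.4
grip_force: 78.2
```

```bash
python3 -c "
from h import *
s=sense(); b=np.radians(s['tcp_rot'][2]-90)
go(665+52*np.cos(b),31+52*np.sin(b),97.5,s['tcp_rot'][2])"
```

```text
t41.05 p[715.4  20.7 210.1] yaw77.7 F[-0.2  0.2 -1.9] gap6.4 | az -0.00  dx -0.02 dy 0.02 dz 3.75
```

Call:
apply_moves --pt "0 0 0.4 0 0 0 0" --pt "0 0 0.8 0 0 0 0" --pt "0 0 0.8 0 0 0 0" --pt "0 0 0.7 0 0 0 0" --pt "0 0 0.4 0 0 0 0" --pt "0 0 0.3 0 0 0 0" --pt "0 0 0.15 0 0 0 0" --pt "0 0 0 0 0 0 0"

```text
time: 42.05
tool_pos: [715.8, 19.6, 104.0]
tcp_rot: [180.0, -0.0, 77.6]
ft_force: [0.2, 0.6, -2.2]
finger_gap: 6.9
grip_force: 78.1
```

Call:
apply_moves --pt "0 0 0.05 0 0 0 0" --pt "0 0 0.03 0 0 0 0" --pt "0 0 0.03 0 0 0 0" --pt "0 0 0 0 0 0 0"

```text
time: 42.55
tool_pos: [715.6, 19.6, 100.4]
tcp_rot: [-180.0, 0.0, 77.6]
ft_force: [-0.8, -0.5, -1.0]
finger_gap: 6.7
grip_force: 78.1
```

Call:
apply_moves --pt "0 0 0.03 0 0 0 0" --pt "0 0 0.02 0 0 0 0" --pt "0 0 0 0 0 0 0"

```text
time: 42.92
tool_pos: [715.5, 19.6, 98.8]
tcp_rot: [-180.0, 0.0, 77.6]
ft_force: [0.8, 0.3, -1.4]
finger_gap: 6.8
grip_force: 78.1
```

Call:
apply_moves --pt "0 0 0.03 0 0 0 0" --pt "0 0 0.01 0 0 0 0" --pt "0 0 0 0 0 0 0"

```text
time: 43.3
tool_pos: [715.6, 19.7, 97.7]
tcp_rot: [180.0, -0.0, 77.6]
ft_force: [-0.1, 0.3, -2.6]
finger_gap: 6.8
grip_force: 78.2
```

Call:
apply_moves --pt "0 0 0.02 0 0 0 0" --pt "0 0 0 0 0 0 0"

```text
time: 43.55
tool_pos: [715.8, 19.6, 97.5]
tcp_rot: [180.0, -0.0, 77.6]
ft_force: [-1.4, -0.5, 0.7]
finger_gap: 7.0
grip_force: 78.6
```

Call:
apply_moves --pt "0 0 0.01 0 0 0 0" --pt "0 0 0 0 0 0 0.1" --pt "0 0 0 0 0 0 0.25" --pt "0 0 0 0 0 0 0.35" --pt "0 0 -0.4 0 0 0 0.35" --pt "0 0 -0.8 0 0 0 0.35" --pt "0 0 -0.9 0 0 0 0.35" --pt "0 0 -0.9 0 0 0 0.35"

```text
time: 44.55
tool_pos: [715.8, 19.7, 188.7]
tcp_rot: [179.9, -0.0, 77.6]
ft_force: [-0.4, 0.2, 0.4]
finger_gap: 30.2
grip_force: 0.0
```

Call:
apply_moves --pt "0.8 -0.5 -0.3 0 0 0 0.35" --pt "1 -0.7 0 0 0 0 0.35" --pt "1 -0.7 0 0 0 0 0.35" --pt "1 -0.7 0 0 0 0 0.35" --pt "1 -0.7 0 0 0 0 0.35" --pt "1 -0.7 0 0 0 0 0.35" --pt "1 -0.7 0 0 0 0 0.35" --pt "1 -0.7 0 0 0 0 0.35"

```text
time: 45.55
tool_pos: [605.8, 285.1, 195.7]
tcp_rot: [-180.0, -0.0, 77.7]
ft_force: [0.6, 0.4, 0.5]
finger_gap: 30.1
grip_force: 0.0
```

Call:
apply_moves --pt "1 -0.7 0 0 0 0 0.35" --pt "1 -0.7 0 0 0 0 0.35" --pt "1 -0.7 0 0 0 0 0.35" --pt "0.5 -0.3 0 0 0 0 0.35" --pt "0 0 0 0 0 0 0.35"

```text
time: 46.18
tool_pos: [558.7, 402.0, 195.6]
tcp_rot: [-180.0, 0.0, 77.8]
ft_force: [0.4, -0.7, 0.2]
finger_gap: 29.7
grip_force: 0.0
```

```bash
python3 -c "
from h import *
save('top','t6.png'); save('side','s6.png'); a=cv2.imread('pics/t6.png')[100:220,250:383]; s=cv2.imread('pics/s6.png')[120:280,260:437]
o=np.hstack([cv2.resize(a,(400,361),interpolation=2),cv2.resize(s,(400,361),interpolation=2)]);cv2.imwrite('pics/c6.png',o)"
```

```text
(no output)
```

View pics/c6.png

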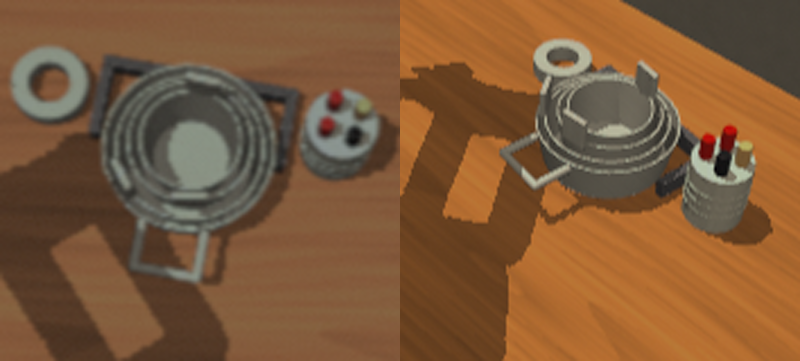

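The nest is concentric and level with lugs clear. Pan rim centre is about (313,149), and the tin and bearing are unmoved. I'll check pan contact numerically.

```bash
python3 -c "
from h import *
a=np.radians(-9.5);b=np.array([np.cos(a),np.sin(a)]);n=np.array([-b[1],b[0]]);c=np.array([662.3,31.5])
for p in(pix('top',250+189.5/3.008,100+148/3.008,56),np.array(rimfit('pics/t6.png',664,31,56,86.5,9)[:2])): print(p,(p-c)@b,(p-c)@n)
print('initial-style rimfit at t3:',rimfit('pics/t3.png',608,42,56,86.5,12))
A,B=(cv2.imread(f'pics/{k}.png',0).astype(float) for k in('t1','t6'))
for nm,(x,y,w,h) in dict(can=(412,232,32,30),tin=(348,128,30,32),bearing=(252,114,30,28)).items(): print(nm,cv2.phaseCorrelate(A[y:y+h,x:x+w],B[y:y+h,x:x+w]))"
```

```text
[662.03206764  28.50394799] 0.23023338639012642 -2.999184555234529
[665  31] 2.7454949270809084 -0.04751426494477856
initial-style rimfit at t3: (602, 54, np.float64(105.49362088627058))
can ((-0.020175753698609356, 0.09910226394464239), 0.9167702202485465)
tin ((-0.08594754877015909, 0.05405325502784386), 0.9831631743810092)
bearing ((0.029863999608503278, 0.09312338715984048), 0.9887748962579611)
```

```bash
python3 -c "
from bench import hand_in
print(hand_in())"
```

```text
the job is handed in; nothing more can be done
None
```

Job handed in at about 46 s: the pan was slid into the bay until the wrist force showed it against the back bar, the three tubs were set down nested in order, and the spray can, tin and bearing had not moved in the final pictures.

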